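# Unstack the wooden lids and close the four pots

### The job

The wooden lids of the four open pots on the bench are piled in one stack. Take the stack apart and put each lid, knob up, on the pot whose mouth it fits, so that every pot is closed and every lid sits level and fully down on the rim. Leave the pots standing where they are, and do not disturb the orange glaze pot or the wooden rib.

Things in the scene. Friction and masses are not known exactly. Their poses are not given: they have to be found in the camera images.
- lid_jar: Turned wooden lid, the smallest of the four, top of the stack, its spigot over the next lid's knob with 3 mm play. Plate 56 mm across, 6 mm thick; below it a hollow spigot 31 mm across (bore 23.8), 18 mm deep; above it a round knob 18 mm across (waist 16), 15 mm high. Origin: centre of the spigot's underside, z up; plate z = 18 to 24 mm, knob top z = 39 mm.
- lid_cup: Turned wooden lid, the second smallest, second from the top of the stack. Plate 70 mm across, 6 mm thick; below it a hollow spigot 43 mm across (bore 35.8), 18 mm deep; above it a round knob 18 mm across (waist 16), 15 mm high. Origin: centre of the spigot's underside, z up; plate z = 18 to 24 mm, knob top z = 39 mm.
- lid_crock: Turned wooden lid, the second largest, third from the top of the stack. Plate 86 mm across, 6 mm thick; below it a hollow spigot 58 mm across (bore 50.8), 18 mm deep; above it a round knob 18 mm across (waist 16), 15 mm high. Origin: centre of the spigot's underside, z up; plate z = 18 to 24 mm, knob top z = 39 mm.
- lid_bowl: Turned wooden lid, the largest, bottom of the stack, standing on the bench. Plate 102 mm across, 6 mm thick; below it a hollow spigot 62 mm across (bore 54.8), 18 mm deep; above it a round knob 18 mm across (waist 16), 15 mm high. Origin: centre of the spigot's underside, z up; plate z = 18 to 24 mm, knob top z = 39 mm.
- jar: Small bellied cream stoneware jar, 67 mm across the belly, 86 mm high, round rim 53 mm across outside, mouth about 44 mm inside: the smallest mouth of the four pots. Origin at the centre of its underside, z up. Loose, about 0.25 kg. Its lid is home when the lid's plate rests on the rim, the lid's origin 68 mm above this one.
- cup: Pale grey-blue thrown cup without handle, 66 mm across the rim, 66 mm high, mouth about 56 mm inside. Origin at the centre of its underside, z up. Loose, about 0.25 kg. Its lid is home when the lid's plate rests on the rim, the lid's origin 48 mm above this one.
- crock: Straight-sided brown-grey stoneware crock, 81 mm across, 78 mm high, mouth about 71 mm inside. Origin at the centre of its underside, z up. Loose, about 0.3 kg. Its lid is home when the lid's plate rests on the rim, the lid's origin 60 mm above this one.
- bowl: Celadon green thrown bowl, 96 mm across the rim, 46 mm high, mouth about 84 mm inside at the rim and narrowing downward (70 mm across at 18 mm depth). Origin at the centre of its underside, z up. Loose, about 0.25 kg. Its lid is home when the lid's plate rests on the rim, the lid's origin 28 mm above this one.
- orange_pot: Bystander: closed orange screw-cap glaze pot with a white cap, 53 mm across, 61 mm high, origin at the centre of its underside. Leave it alone.
- rib: Bystander: flat wooden potter's rib lying on the bench, 40 x 100 x 8 mm (long along its y), origin at the centre of its underside. Leave it alone.
Not all that is in view belongs to the job. Leave any purple look-alike of the lid_cup alone. Leave any turquoise look-alike of the lid_crock alone.

How it is judged:
By the outcome, as a careful person would: the job done as asked, in the order asked, and still so for the second after the job is handed in, with the robot touching nothing.
It also fails if it takes over 120 s, if anything falls off the work surface, if the arm or the gripper's body presses on something with over 40 N, if the wrist force passes 120 N, or if a joint passes its speed limit or range.

### The arm

A 6-joint arm with a two-finger parallel gripper is mounted at the origin on the work surface; the furniture and walls round the work are solid. World frame = base frame: x ahead of the robot, y to its left, z up, the work surface at z = 0. Lengths are in m, angles in rad, forces in N, time in s.
With the tool pointing down it reaches from about 0.375 to 0.9 m from the base axis. Payload 3.1 kg.
Tool frame: the origin (TCP) lies where the fingers leave the gripper's body, on its centre line; the fingertips stand 70 mm ahead of it and the grasp point (between the pads) lies 51 mm ahead of it; z points along the fingers, y is the line along which they close (so a half turn about z gives the same grasp; the last joint's range is limited). The gripper opens to 87 mm and grips with 3 to 60 N. Pads are 19 mm wide; open, the fingers measure 117 mm over their backs; the gripper's body (75 mm by 190 mm) begins 51 mm behind the grasp point.
Start: joints at [1.077, 0.527, 1.433, -0, 1.181, -0.178], TCP at [0.194, 0.594, 0.292] pointing down, gripper open.
Joint ranges: [-3.08, 3.08], [-0.75, 2.2], [0.22, 2.44], [-1.43, 4.57], [0, 2.65], [-2.85, 2.85]. Speed limits (rad/s): [2.79, 2.79, 3.14, 3.14, 3.14, 3.14].

### API

Orientations are given as a unit quaternion [x, y, z, w].
In Python, from rig import robot gives the robot as it stands.
- The arm moves only by the tool send_rows, never from a script. Its argument "deltas" is text: rows parted by semicolons, each of 7 numbers parted by spaces: the shift along the tool's x, y, z in mm, then the turn, a rotation vector about the tool's x, y, z in degrees, then the opening, from 0 (shut) to 1 (fully open). A call has 1 to 10 rows; each row shifts and turns the commanded pose from where the row before left it, along the tool's axes as they then stand; what a row does not reach is not made up. A row lasts 1/8 s, in which the tool goes at most 62.5 mm and 10.7 degrees, less where a joint would pass 70% of its speed; a pose out of reach is approached as far as the arm can. A call is refused whole if a number of a shift passes 62.5 or a number of a turn 10.7, either way. A call with a gripper value outside its range is refused whole. The fingers move at their own pace and stop on an object; "newtons" is the grip in N (left out, the last holds). Time passes only in rows, so rows that do not move let the fingers close. It gives the time, the measured TCP pose, the force, the opening and the grip force at its end, in the units of the state.
- robot.get_obs(): the state, without advancing time (a new reading comes with each control period).
- robot.camera(name): name is "scene" or "top"; returns a dict with "image" (384x512x3 uint8, red, green, blue), "depth" (384x512 float32, m along the optical axis (not along the pixel's ray), 0 where there is no reading), "fovy" (degrees; the focal length in pixels is half the picture's height over the tangent of half this angle, whatever the lens; pixels are square), "cx", "cy" (the principal point, pixels), "k1" (the pictures are not rectified: a ray, as slopes to the right and down, at radius r is drawn at 1 + k1 r^2 times it, then the intrinsics apply), "rvec" (rotation vector, rad) and "tvec" (3), from world to camera coordinates, as OpenCV has them. Camera axes: x right, y down, z forward; pixel columns grow to the right and rows downward; lengths in m; the calibration is good to about 2 mm. A picture is of the moment at which its call begins.
- robot.hand_in(): hands the job in; it is judged then, once.
Trained networks look in the newest picture that a camera, given by its name, has taken for a name from the list of things; names that differ only in an ending like _2 or _b are one class to them, and where a whole thing is asked for, a point or a joint stands for the part that bears it (a point fixed in the world has none). Each returns a list of dicts, best first, with "p" (0 to 1); they miss things now and then, are a little off and sometimes report something else, mostly with a low value. They report only what shows in the picture. A call takes as long as a camera call. They do not tell look-alikes from the thing itself.
- robot.find_in(camera, thing): "box" ([left, top, right, bottom] in pixels, round what is visible of it).
- robot.cut_out(camera, thing): "region" (384x512 bool, what is visible of it) and "box" ([left, top, right, bottom] in pixels, round what is visible of it).
The state is a dict: "time": time; "q": joint angles; "joint_velocities": joint speeds; "joint_torque": joint torques, N m; "position": TCP position; "tool_rot": TCP orientation; "ft_force": force on the tool from outside, world axes, zero at the start; "moment": the same for the moment, N m; "grip_width": finger opening in m; "grip_force": force on a finger pad.
Only numpy, scipy, OpenCV 4.12 (cv2) and the standard library are available. Lean on these libraries where they do the work, as an engineer would, in place of code of your own. Each camera call takes 0.05 s, during which the arm holds its last target. There are 200 camera calls.

## Working session

There is one attempt and no reset: what is moved stays moved. The work goes in short steps, Python scripts to look and compute and a tool call to move; the robot and the scene stay as the last step left them, time stands still between calls to the robot, and variables do not carry over. Pictures are saved under pics/ and viewed, at most 14 in all, crops included, and the job is handed in when it is done.

Besides the shell and the picture viewer there is one more tool, called after "Emit:" as name(argument=value, ...) on one line, values as JSON. send_rows: Moves the arm, as the interface text tells. Its arguments: {"type":"object","properties":{"deltas":{"type":"string"},"newtons":{"type":"number"}},"required":["deltas"]}

```bash
mkdir -p pics; cat > h.py <<'E'
import numpy as np,cv2
from rig import robot
def save(c,n,box=None,s=1):
    im=c["image"][:,:,::-1]
    if box: im=im[box[1]:box[3],box[0]:box[2]]
    cv2.imwrite("pics/"+n,cv2.resize(im,None,fx=s,fy=s,interpolation=cv2.INTER_CUBIC))
def cloud(c):
    H,W=c["depth"].shape;f=H/2/np.tan(np.radians(c["fovy"])/2)
    v,u=np.mgrid[:H,:W];d=np.stack([(u-c["cx"])/f,(v-c["cy"])/f],-1)
    s=d.copy()
    for _ in range(8): s=d/(1+c["k1"]*(s**2).sum(-1,keepdims=True))
    z=c["depth"][...,None];P=np.concatenate([s*z,z],-1)
    R=cv2.Rodrigues(np.array(c["rvec"],float))[0]
    P=(P-np.array(c["tvec"]))@R
    P[c["depth"]==0]=np.nan
    return P
E
python3 - <<'E'
from h import *
o=robot.get_obs();print({k:np.round(v,3) for k,v in o.items()})
for n in("scene","top"):
    c=robot.camera(n);save(c,n+"0.png",s=1.5);P=cloud(c);np.save(n+".npy",P)
    print(n,c["fovy"],c["tvec"])
    for t in "lid_jar lid_cup lid_crock lid_bowl jar cup crock bowl orange_pot rib".split():
        for r in robot.cut_out(n,t)[:3]:
            if r["p"]<.2: continue
            Q=P[r["region"]];Q=Q[~np.isnan(Q[:,0])]
            zt=np.percentile(Q[:,2],95);T=Q[Q[:,2]>zt-.006]
            print(t,round(r["p"],2),np.round(r["box"]),"ztop",zt.round(3),"ext",np.round([T.min(0),T.max(0)],3)[:,:2].tolist())
E
```

```text
{'time': np.float64(0.0), 'q': array([ 1.077,  0.528,  1.434, -0.   ,  1.181, -0.178]), 'joint_velocities': array([ 0.   , -0.   , -0.001,  0.001, -0.001,  0.   ]), 'joint_torque': array([-1.0000e-03, -4.4005e+01, -1.7659e+01,  6.3000e-02,  5.8000e-02,
       -0.0000e+00]), 'position': array([0.194, 0.594, 0.291]), 'tool_rot': array([ 0.157,  0.988, -0.001, -0.   ]), 'ft_force': array([-0.233,  0.273,  0.283]), 'moment': array([ 0.063, -0.011, -0.006]), 'grip_force': np.float64(0.0), 'grip_width': np.float64(0.087)}
scene 42.050359385066656 [-0.35887695  0.287563    1.04966229]
lid_jar 0.81 [232. 184. 254. 201.] ztop 0.11 ext [[0.447, 0.017], [0.463, 0.035]]
lid_cup 0.84 [229. 196. 258. 210.] ztop 0.075 ext [[0.42, -0.008], [0.486, 0.054]]
lid_cup 0.57 [194. 175. 222. 198.] ztop 0.037 ext [[0.433, 0.159], [0.448, 0.176]]
lid_crock 0.72 [230. 202. 268. 218.] ztop 0.051 ext [[0.414, -0.017], [0.494, 0.057]]
lid_crock 0.61 [219. 147. 244. 164.] ztop 0.034 ext [[0.52, 0.237], [0.572, 0.255]]
lid_bowl 0.69 [228. 205. 268. 226.] ztop 0.027 ext [[0.407, -0.023], [0.5, 0.063]]
jar 0.7 [251. 
[... 1149 characters left out ...]
op 0.05 ext [[0.415, -0.012], [0.498, 0.065]]
lid_bowl 0.68 [129. 154. 152. 174.] ztop 0.064 ext [[0.575, 0.348], [0.619, 0.394]]
lid_bowl 0.64 [242. 193. 277. 228.] ztop 0.027 ext [[0.407, -0.022], [0.506, 0.074]]
jar 0.8 [216. 157. 233. 177.] ztop 0.086 ext [[0.563, 0.101], [0.609, 0.149]]
cup 0.9 [159. 209. 183. 234.] ztop 0.065 ext [[0.395, 0.25], [0.459, 0.312]]
crock 0.55 [297. 143. 327. 174.] ztop 0.078 ext [[0.559, -0.163], [0.638, -0.085]]
bowl 0.76 [338. 203. 369. 235.] ztop 0.045 ext [[0.374, -0.279], [0.467, -0.185]]
orange_pot 0.78 [128. 157. 152. 173.] ztop 0.064 ext [[0.575, 0.348], [0.619, 0.391]]
rib 0.84 [355. 159. 372. 186.] ztop 0.01 ext [[0.519, -0.311], [0.613, -0.268]]
```

```bash
python3 - <<'E'
from h import *
from scipy.optimize import least_squares
import itertools
P={n:np.load(n+".npy") for n in("scene","top")}
spec=dict(jar=(.0865,.0265,(.588,.125)),cup=(.066,.033,(.427,.281)),crock=(.078,.0405,(.598,-.124)),bowl=(.046,.048,(.42,-.231)),
 lidjar=(.096,.028,(.456,.026)),lidcup=(.072,.035,(.456,.024)),lidcrock=(.048,.043,(.456,.024)),lidbowl=(.024,.051,(.456,.024)),knob=(.111,.009,(.456,.026)),
 orange=(.061,.0265,(.597,.37)))
for k,(z,r,c) in spec.items():
    for n in P:
        Q=P[n].reshape(-1,3);Q=Q[~np.isnan(Q[:,0])]
        m=(abs(Q[:,2]-z)<.004)&(np.hypot(Q[:,0]-c[0],Q[:,1]-c[1])<r+.01);Q=Q[m]
        # outer boundary: hull fit
        hull=cv2.convexHull(Q[:,:2].astype(np.float32))[:,0]
        (x,y),rr=cv2.minEnclosingCircle(hull)
        f=least_squares(lambda p:np.hypot(hull[:,0]-p[0],hull[:,1]-p[1])-p[2],[c[0],c[1],r],loss='soft_l1',f_scale=.001).x
        print(k,n,len(Q),np.round([x,y,rr],4),np.round(f,4),r, round(float(np.median(Q[:,2])),4))
E
```

```text
jar scene 90 [0.5874 0.1259 0.0284] [0.5872 0.1254 0.0269] 0.0265 0.0859
jar top 71 [0.5877 0.1253 0.0261] [0.5876 0.1254 0.0253] 0.0265 0.0854
cup scene 91 [0.4261 0.2823 0.0357] [0.4258 0.2811 0.0335] 0.033 0.0651
cup top 63 [0.4266 0.2809 0.0331] [0.4266 0.281  0.0323] 0.033 0.0644
crock scene 189 [ 0.5975 -0.1225  0.0414] [ 0.5978 -0.1232  0.0398] 0.0405 0.0774
crock top 119 [ 0.5979 -0.1236  0.0403] [ 0.598  -0.1238  0.0394] 0.0405 0.0764
bowl scene 239 [ 0.4198 -0.2306  0.049 ] [ 0.419  -0.2296  0.0473] 0.048 0.0446
bowl top 117 [ 0.4198 -0.2304  0.0483] [ 0.42   -0.2309  0.047 ] 0.048 0.0446
lidjar scene 240 [0.4544 0.0252 0.029 ] [0.4542 0.0246 0.0274] 0.028 0.0959
lidjar top 255 [0.4559 0.0255 0.0276] [0.4556 0.0252 0.0269] 0.028 0.0949
lidcup scene 234 [0.4538 0.0232 0.035 ] [0.4549 0.0248 0.0338] 0.035 0.0719
lidcup top 123 [0.457  0.0251 0.0344] [0.457  0.0255 0.0336] 0.035 0.0707
lidcrock scene 322 [0.4554 0.0259 0.0433] [0.4558 0.0257 0.0422] 0.043 0.0478
lidcrock top 186 [0.4572 0.0267 0.0427] [0.4571 0.0267 0.0418] 0.043 0.0467
lidbowl scene 378 [0.4557 0.0263 0.0513] [0.4555 0.0263 0.0503] 0.051 0.0237
lidbowl top 191 [0.4568 0.0268 0.0506] [0.4565 0.0269 0.0499] 0.051 0.0228
knob scene 30 [0.4559 0.0257 0.0094] [0.4549 0.0264 0.0082] 0.009 0.1098
knob top 26 [0.4556 0.0246 0.0082] [0.4561 0.0247 0.0075] 0.009 0.1097
orange scene 131 [0.5926 0.3754 0.0296] [0.592  0.3758 0.0283] 0.0265 0.0615
orange top 200 [0.5952 0.376  0.0286] [0.5946 0.3767 0.0267] 0.0265 0.0603
```

View pics/top0.png

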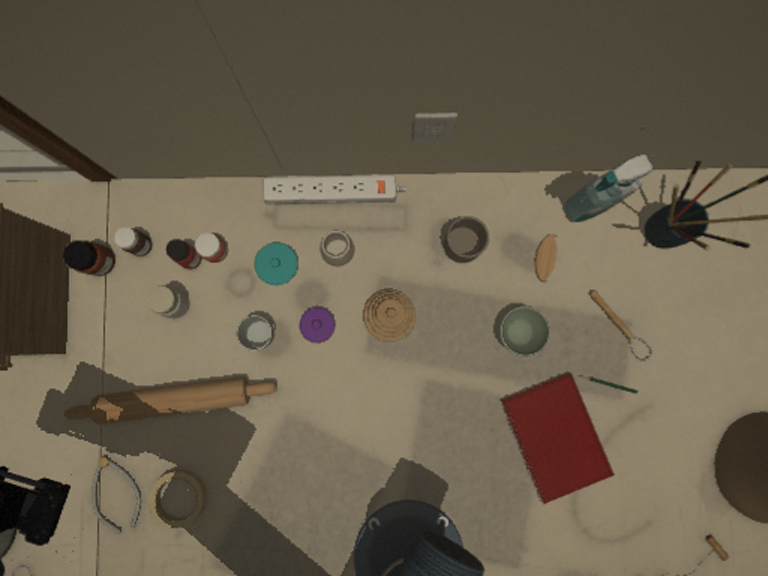

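View pics/scene0.png

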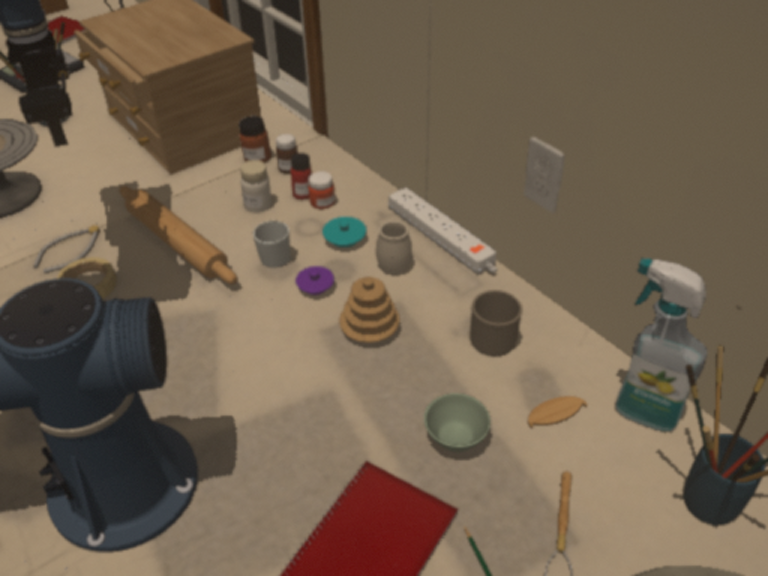

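Top view: the wooden stack is at (388,313), with the jar at (336,247), cup at (256,330), crock at (465,240) and bowl at (524,330). The lid candidates are the purple one at (317,324), the turquoise one at (276,263) and the wooden stack. Only the stack is wood and piled, so the other two are decoys. I'll confirm with a crop and start turning the tool square.

```bash
python3 - <<'E'
from h import *
c=robot.camera("scene");save(c,"crop.png",(180,130,310,240),5)
P=np.load("top.npy");Q=P.reshape(-1,3);Q=Q[~np.isnan(Q[:,0])]
for y0 in(.37,.12,-.12,-.23):
    m=(abs(Q[:,1]-y0)<.1)&(Q[:,2]>.15)&(Q[:,0]>.3);print(y0,np.round(Q[m].min(0),3) if m.any() else None)
E
```

```text
0.37 [0.756 0.27  0.15 ]
0.12 [0.758 0.02  0.15 ]
-0.12 [ 0.751 -0.22   0.15 ]
-0.23 [ 0.639 -0.33   0.15 ]
```

View pics/crop.png

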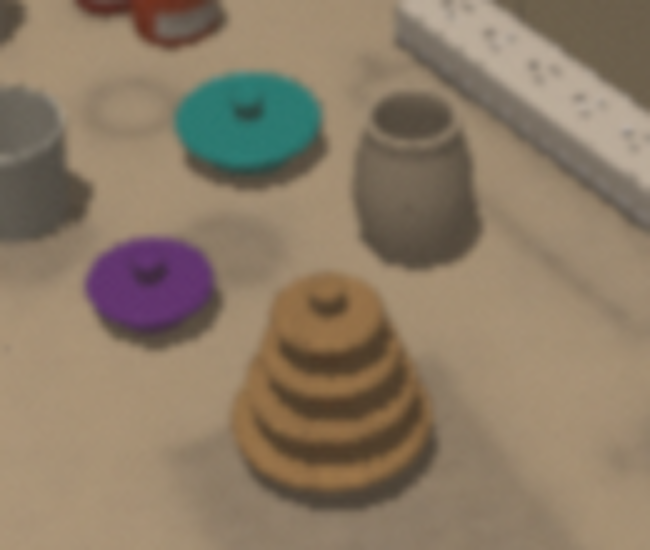

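Emit:
send_rows(deltas="0 0 0 0 0 -9 0.45; 0 0 0 0 0 -9 0.45; 0 0 0 0 0 0 0.45", newtons=15)

```text
time: 1.52
position: [0.1941, 0.5941, 0.2923]
tool_rot: [0.002, 1.0, -0.0, -0.0]
ft_force: [1.4, -0.9, -0.2]
grip_width: 0.0645
grip_force: 0.0
```

The crop shows four natural-wood lids stacked at crop (330,390). The turquoise (250,120) and purple (150,285) lids are painted decoys.

Emit:
send_rows(deltas="-22 -47 0 0 0 0 0.45; -22 -47 0 0 0 0 0.45; -22 -47 0 0 0 0 0.45; -22 -47 0 0 0 0 0.45; -22 -47 0 0 0 0 0.45; -22 -47 0 0 0 0 0.45; -22 -47 0 0 0 0 0.45; -22 -47 0 0 0 0 0.45; -22 -47 0 0 0 0 0.45; -22 -47 0 0 0 0 0.45")

```text
time: 2.78
position: [0.4141, 0.1221, 0.2926]
tool_rot: [0.002, 1.0, 0.0, 0.001]
ft_force: [-0.1, 0.3, -0.1]
grip_width: 0.0393
grip_force: 0.0
```

Emit:
send_rows(deltas="-21 -49 0 0 0 0 0.45; -21 -49 0 0 0 0 0.45; 0 0 40 0 0 0 0.45; 0 0 20 0 0 0 0.45; 0 0 0 0 0 0 0.45; 0 0 0 0 0 0 0.45")

```text
time: 3.52
position: [0.4557, 0.0257, 0.233]
tool_rot: [0.001, 1.0, -0.0, 0.001]
ft_force: [0.5, 0.1, 0.1]
grip_width: 0.0392
grip_force: 0.0
```

Emit:
send_rows(deltas="0 0 40 0 0 0 0.45; 0 0 16 0 0 0 0.45; 0 0 8 0 0 0 0.45; 0 0 0 0 0 0 0.45; 0 0 0 0 0 0 0.1; 0 0 0 0 0 0 0.1; 0 0 0 0 0 0 0.1; 0 0 0 0 0 0 0.1; 0 0 0 0 0 0 0.1", newtons=15)

```text
time: 4.65
position: [0.4554, 0.0255, 0.1685]
tool_rot: [0.001, 1.0, -0.0, 0.0]
ft_force: [0.3, -0.4, 3.4]
grip_width: 0.0163
grip_force: 15.0
```

Emit:
send_rows(deltas="0 0 -5 0 0 0 0.1; 0 0 -15 0 0 0 0.1; 0 0 -30 0 0 0 0.1; 0 0 -30 0 0 0 0.1; 0 0 -10 0 0 0 0.1; 0 0 0 0 0 0 0.1")

```text
time: 5.4
position: [0.4551, 0.0257, 0.2585]
tool_rot: [0.001, 1.0, -0.0, 0.0]
ft_force: [-0.0, -0.4, 0.4]
grip_width: 0.0164
grip_force: 15.0
```

```bash
python3 - <<'E'
from h import *
c=robot.camera("scene");save(c,"lift1.png",(180,100,310,240),4)
E
```

```text
(no output)
```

View pics/lift1.png

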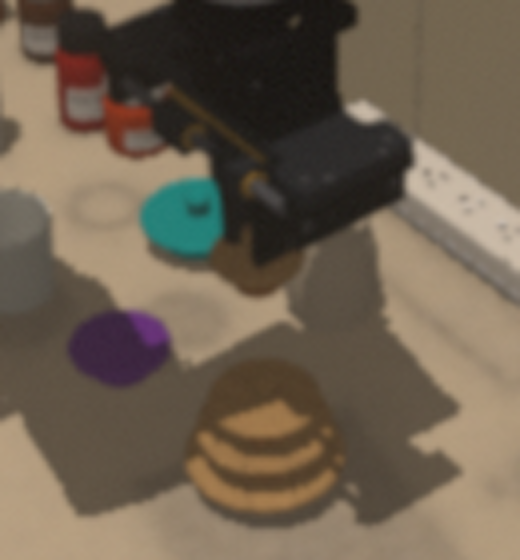

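Emit:
send_rows(deltas="-33 25 0 0 0 0 0.1; -33 25 0 0 0 0 0.1; -33 25 0 0 0 0 0.1; -33 25 0 0 0 0 0.1; 0 0 0 0 0 0 0.1; 0 0 30 0 0 0 0.1; 0 0 25 0 0 0 0.1; 0 0 10 0 0 0 0.1; 0 0 0 0 0 0 0.1")

```text
time: 6.58
position: [0.5863, 0.125, 0.1921]
tool_rot: [0.001, 1.0, -0.0, -0.002]
ft_force: [0.3, -0.8, -0.4]
grip_width: 0.0164
grip_force: 15.0
```

Emit:
send_rows(deltas="-1 0 12 0 0 0 0.1; 0 0 8 0 0 0 0.1; 0 0 3 0 0 0 0.1; 0 0 2 0 0 0 0.1; 0 0 2 0 0 0 0.1; 0 0 0 0 0 0 0.1; 0 0 0 0 0 0 0.1")

```text
time: 7.45
position: [0.5884, 0.1255, 0.1664]
tool_rot: [0.001, 1.0, -0.0, 0.0]
ft_force: [-0.4, -0.0, -0.2]
grip_width: 0.0165
grip_force: 15.0
```

Emit:
send_rows(deltas="0 0 1 0 0 0 0.1; 0 0 1 0 0 0 0.1; 0 0 0 0 0 0 0.1")

```text
time: 7.82
position: [0.5884, 0.1255, 0.1647]
tool_rot: [0.001, 1.0, -0.0, 0.0]
ft_force: [-1.1, 0.4, 3.2]
grip_width: 0.0162
grip_force: 15.0
```

Contact at the expected height. Release and back off.

Emit:
send_rows(deltas="0 0 0 0 0 0 0.3; 0 0 0 0 0 0 0.45; 0 0 0 0 0 0 0.45; 0 0 0 0 0 0 0.45; 0 0 -10 0 0 0 0.45; 0 0 -30 0 0 0 0.45; 0 0 -30 0 0 0 0.45; 0 0 0 0 0 0 0.45")

```text
time: 8.82
position: [0.59, 0.1255, 0.2374]
tool_rot: [0.001, 1.0, 0.0, 0.003]
ft_force: [-0.3, 0.1, 0.7]
grip_width: 0.039
grip_force: 0.0
```

Emit:
send_rows(deltas="33 -25 0 0 0 0 0.45; 33 -25 0 0 0 0 0.45; 33 -25 0 0 0 0 0.45; 33 -25 0 0 0 0 0.45; 0 0 40 0 0 0 0.45; 0 0 40 0 0 0 0.45; 0 0 0 0 0 0 0.45")

```text
time: 9.7
position: [0.4539, 0.0259, 0.1519]
tool_rot: [0.001, 1.0, 0.001, -0.004]
ft_force: [-0.2, -1.3, -0.0]
grip_width: 0.039
grip_force: 0.0
```

Emit:
send_rows(deltas="-1 0 4 0 0 0 0.45; 0 0 2 0 0 0 0.45; 0 0 0 0 0 0 0.45")

```text
time: 10.07
position: [0.4576, 0.0257, 0.1491]
tool_rot: [0.001, 1.0, -0.0, 0.001]
ft_force: [-0.1, -0.4, 0.3]
grip_width: 0.0392
grip_force: 0.0
```

Emit:
send_rows(deltas="1 0 4 0 0 0 0.45; 0 0 0 0 0 0 0.45; 0 0 0 0 0 0 0.1; 0 0 0 0 0 0 0.1; 0 0 0 0 0 0 0.1; 0 0 0 0 0 0 0.1; 0 0 0 0 0 0 0.1")

```text
time: 10.95
position: [0.4562, 0.0256, 0.1443]
tool_rot: [0.001, 1.0, -0.0, 0.0]
ft_force: [0.3, -0.4, -0.9]
grip_width: 0.0165
grip_force: 15.0
```

Emit:
send_rows(deltas="0 0 -5 0 0 0 0.1; 0 0 -15 0 0 0 0.1; 0 0 -30 0 0 0 0.1; 0 0 -30 0 0 0 0.1; 0 0 -20 0 0 0 0.1; 0 0 0 0 0 0 0.1;0 0 0 0 0 0 0.1")

```text
time: 11.82
position: [0.4556, 0.0257, 0.2437]
tool_rot: [0.001, 1.0, 0.0, -0.001]
ft_force: [0.4, 0.2, -1.6]
grip_width: 0.0164
grip_force: 15.0
```

Emit:
send_rows(deltas="5 30 0 0 0 0 0.1; 5 45 0 0 0 0 0.1; 5 50 0 0 0 0 0.1; 5 50 0 0 0 0 0.1; 5 50 0 0 0 0 0.1; 4 30 0 0 0 0 0.1; 0 0 0 0 0 0 0.1; 0 0 0 0 0 0 0.1;0 0 35 0 0 0 0.1; 0 0 25 0 0 0 0.1")

```text
time: 13.08
position: [0.4275, 0.2791, 0.1831]
tool_rot: [0.002, 1.0, -0.0, -0.001]
ft_force: [-0.8, -0.3, -0.2]
grip_width: 0.0165
grip_force: 15.0
```

Emit:
send_rows(deltas="0 0 0 0 0 0 0.1; 0 0 15 0 0 0 0.1; 0 0 15 0 0 0 0.1; 0 0 5 0 0 0 0.1; 0 0 0 0 0 0 0.1; 0 0 0 0 0 0 0.1")

```text
time: 13.82
position: [0.4278, 0.2809, 0.1495]
tool_rot: [0.001, 1.0, 0.0, 0.0]
ft_force: [0.9, -0.3, -0.3]
grip_width: 0.0162
grip_force: 15.0
```

Emit:
send_rows(deltas="1 0 2 0 0 0 0.1; 0 0 2 0 0 0 0.1; 0 0 1 0 0 0 0.1; 0 0 0.5 0 0 0 0.1; 0 0 0 0 0 0 0.1; 0 0 0 0 0 0 0.1")

```text
time: 14.58
position: [0.4265, 0.2807, 0.1442]
tool_rot: [0.001, 1.0, 0.0, 0.0]
ft_force: [-1.8, -0.4, 5.0]
grip_width: 0.0165
grip_force: 15.0
```

Contact at home height. Release and return for the crock lid.

Emit:
send_rows(deltas="0 0 0 0 0 0 0.3; 0 0 0 0 0 0 0.45; 0 0 0 0 0 0 0.45; 0 0 0 0 0 0 0.45; 0 0 -10 0 0 0 0.45; 0 0 -30 0 0 0 0.45; 0 0 -20 0 0 0 0.45; 0 0 0 0 0 0 0.45")

```text
time: 15.58
position: [0.4275, 0.2811, 0.2056]
tool_rot: [0.001, 1.0, 0.001, 0.002]
ft_force: [0.6, 0.3, -0.5]
grip_width: 0.0391
grip_force: 0.0
```

Emit:
send_rows(deltas="-5 -30 0 0 0 0 0.45; -5 -45 0 0 0 0 0.45; -5 -50 0 0 0 0 0.45; -5 -50 0 0 0 0 0.45; -5 -50 0 0 0 0 0.45; -5 -30 0 0 0 0 0.45; 0 0 0 0 0 0 0.45; 0 0 30 0 0 0 0.45; 0 0 35 0 0 0 0.45; 0 0 0 0 0 0 0.45")

```text
time: 16.82
position: [0.4541, 0.0269, 0.1368]
tool_rot: [0.0, 1.0, 0.001, -0.003]
ft_force: [-0.3, 1.5, -0.1]
grip_width: 0.039
grip_force: 0.0
```

Emit:
send_rows(deltas="0 0 0 0 0 0 0.45; 0 0 0 0 0 0 0.45")

```text
time: 17.08
position: [0.4567, 0.0259, 0.1399]
tool_rot: [0.001, 1.0, -0.0, 0.001]
ft_force: [0.3, 0.5, -0.6]
grip_width: 0.0391
grip_force: 0.0
```

Emit:
send_rows(deltas="0 0 10 0 0 0 0.45; 0 0 6 0 0 0 0.45; 0 0 3 0 0 0 0.45; 0 0 0 0 0 0 0.45; 0 0 0 0 0 0 0.1; 0 0 0 0 0 0 0.1; 0 0 0 0 0 0 0.1; 0 0 0 0 0 0 0.1; 0 0 0 0 0 0 0.1")

```text
time: 18.2
position: [0.4562, 0.0256, 0.1198]
tool_rot: [0.001, 1.0, -0.0, 0.0]
ft_force: [-0.2, 0.7, 1.6]
grip_width: 0.0164
grip_force: 15.0
```

Emit:
send_rows(deltas="0 0 -5 0 0 0 0.1; 0 0 -15 0 0 0 0.1; 0 0 -30 0 0 0 0.1; 0 0 -40 0 0 0 0.1; 0 0 -30 0 0 0 0.1; 0 0 -10 0 0 0 0.1;0 0 0 0 0 0 0.1;0 0 0 0 0 0 0.1")

```text
time: 19.2
position: [0.4554, 0.0258, 0.2486]
tool_rot: [0.001, 1.0, 0.0, -0.001]
ft_force: [-0.1, -0.6, -0.6]
grip_width: 0.0161
grip_force: 15.0
```

Emit:
send_rows(deltas="-28 -30 0 0 0 0 0.1; -28 -30 0 0 0 0 0.1; -28 -30 0 0 0 0 0.1; -28 -30 0 0 0 0 0.1; -30 -29 0 0 0 0 0.1; 0 0 0 0 0 0 0.1; 0 0 0 0 0 0 0.1; 0 0 30 0 0 0 0.1; 0 0 25 0 0 0 0.1; 0 0 0 0 0 0 0.1")

```text
time: 20.45
position: [0.5953, -0.1217, 0.1924]
tool_rot: [0.0, 1.0, 0.001, -0.003]
ft_force: [-0.4, -1.2, 0.0]
grip_width: 0.0167
grip_force: 15.0
```

Emit:
send_rows(deltas="0 0 15 0 0 0 0.1; 0 0 12 0 0 0 0.1; 0 0 5 0 0 0 0.1; 0 0 0 0 0 0 0.1; 0 0 0 0 0 0 0.1")

```text
time: 21.08
position: [0.5982, -0.1237, 0.1631]
tool_rot: [0.001, 1.0, -0.0, 0.0]
ft_force: [0.3, -0.2, -0.3]
grip_width: 0.0161
grip_force: 15.0
```

Emit:
send_rows(deltas="0 0 3 0 0 0 0.1; 0 0 2 0 0 0 0.1; 0 0 1.5 0 0 0 0.1; 0 0 0.5 0 0 0 0.1; 0 0 0.5 0 0 0 0.1; 0 0 0 0 0 0 0.1")

```text
time: 21.82
position: [0.5979, -0.1236, 0.156]
tool_rot: [0.001, 1.0, -0.0, 0.0]
ft_force: [-1.2, 1.4, 5.3]
grip_width: 0.0161
grip_force: 15.0
```

Emit:
send_rows(deltas="0 0 0 0 0 0 0.3; 0 0 0 0 0 0 0.45; 0 0 0 0 0 0 0.45; 0 0 0 0 0 0 0.45; 0 0 -10 0 0 0 0.45; 0 0 -30 0 0 0 0.45; 0 0 -10 0 0 0 0.45; 0 0 0 0 0 0 0.45")

```text
time: 22.82
position: [0.5984, -0.1237, 0.2063]
tool_rot: [0.001, 1.0, -0.0, 0.001]
ft_force: [-0.0, 0.4, 0.8]
grip_width: 0.0392
grip_force: 0.0
```

Emit:
send_rows(deltas="28 30 0 0 0 0 0.45; 28 30 0 0 0 0 0.45; 28 30 0 0 0 0 0.45; 28 30 0 0 0 0 0.45; 29 29 0 0 0 0 0.45; 0 0 0 0 0 0 0.45; 0 0 30 0 0 0 0.45; 0 0 40 0 0 0 0.45; 0 0 20 0 0 0 0.45; 0 0 0 0 0 0 0.45")

```text
time: 24.08
position: [0.4571, 0.0251, 0.1136]
tool_rot: [0.001, 1.0, 0.0, -0.002]
ft_force: [0.3, -0.9, -0.5]
grip_width: 0.0391
grip_force: 0.0
```

Emit:
send_rows(deltas="0 0 0 0 0 0 0.45; 0 0 0 0 0 0 0.45")

```text
time: 24.32
position: [0.4579, 0.0254, 0.1161]
tool_rot: [0.001, 1.0, -0.0, 0.001]
ft_force: [1.2, 0.4, 0.2]
grip_width: 0.0393
grip_force: 0.0
```

Emit:
send_rows(deltas="1 0 10 0 0 0 0.45; 0 0.5 6 0 0 0 0.45; 0 0 3 0 0 0 0.45; 0 0 0 0 0 0 0.45; 0 0 0 0 0 0 0.1; 0 0 0 0 0 0 0.1; 0 0 0 0 0 0 0.1; 0 0 0 0 0 0 0.1; 0 0 0 0 0 0 0.1")

```text
time: 25.45
position: [0.4562, 0.0261, 0.0964]
tool_rot: [0.001, 1.0, -0.0, 0.0]
ft_force: [-1.0, 0.1, 1.2]
grip_width: 0.0163
grip_force: 15.0
```

Emit:
send_rows(deltas="0 0 -5 0 0 0 0.1; 0 0 -15 0 0 0 0.1; 0 0 -30 0 0 0 0.1; 0 0 -40 0 0 0 0.1; 0 0 -20 0 0 0 0.1; 0 0 0 0 0 0 0.1;0 0 0 0 0 0 0.1")

```text
time: 26.32
position: [0.4555, 0.0262, 0.2057]
tool_rot: [0.001, 1.0, 0.0, -0.001]
ft_force: [-0.1, -0.0, -1.0]
grip_width: 0.0166
grip_force: 15.0
```

Emit:
send_rows(deltas="6 -30 0 0 0 0 0.1; 6 -45 0 0 0 0 0.1; 6 -50 0 0 0 0 0.1; 6 -50 0 0 0 0 0.1; 6 -50 0 0 0 0 0.1; 6 -32 0 0 0 0 0.1; 0 0 0 0 0 0 0.1; 0 0 0 0 0 0 0.1; 0 0 30 0 0 0 0.1; 0 0 0 0 0 0 0.1")

```text
time: 27.58
position: [0.4185, -0.2283, 0.1746]
tool_rot: [-0.0, 1.0, 0.002, -0.002]
ft_force: [-0.2, -0.2, -0.3]
grip_width: 0.0166
grip_force: 15.0
```

Emit:
send_rows(deltas="0 0 15 0 0 0 0.1; 0 0 15 0 0 0 0.1; 0 0 10 0 0 0 0.1; 0 0 4 0 0 0 0.1; 0 0 0 0 0 0 0.1; 0 0 0 0 0 0 0.1")

```text
time: 28.32
position: [0.4199, -0.2309, 0.1327]
tool_rot: [0.001, 1.0, -0.0, 0.0]
ft_force: [0.1, -0.5, -0.6]
grip_width: 0.0165
grip_force: 15.0
```

Emit:
send_rows(deltas="0 0 4 0 0 0 0.1; 0 0 2 0 0 0 0.1; 0 0 1 0 0 0 0.1; 0 0 1 0 0 0 0.1; 0 0 0.5 0 0 0 0.1; 0 0 0 0 0 0 0.1")

```text
time: 29.08
position: [0.4197, -0.2308, 0.1242]
tool_rot: [0.001, 1.0, -0.0, 0.0]
ft_force: [-0.5, 0.1, 3.5]
grip_width: 0.0163
grip_force: 15.0
```

Emit:
send_rows(deltas="0 0 0 0 0 0 0.3; 0 0 0 0 0 0 0.45; 0 0 0 0 0 0 0.45; 0 0 0 0 0 0 0.45; 0 0 -10 0 0 0 0.45; 0 0 -30 0 0 0 0.45; 0 0 -50 0 0 0 0.45; 0 0 -50 0 0 0 0.45; 0 0 -50 0 0 0 0.45; 0 0 0 0 0 0 0.45")

```text
time: 30.32
position: [0.4213, -0.232, 0.3183]
tool_rot: [0.001, 1.0, -0.004, 0.004]
ft_force: [-1.2, -0.3, -0.4]
grip_width: 0.0393
grip_force: 0.0
```

Emit:
send_rows(deltas="20 -45 0 0 0 0 0.45; 20 -45 0 0 0 0 0.45; 20 -45 0 0 0 0 0.45; 20 -45 0 0 0 0 0.45; 20 -45 0 0 0 0 0.45; 0 0 0 0 0 0 0.45; 0 0 0 0 0 0 0.45")

```text
time: 31.2
position: [0.319, -0.4545, 0.3127]
tool_rot: [0.001, 1.0, 0.002, -0.0]
ft_force: [-0.9, 0.3, 0.5]
grip_width: 0.039
grip_force: 0.0
```

```bash
python3 - <<'E'
from h import *
from scipy.optimize import least_squares
C={n:robot.camera(n) for n in("scene","top")}
for n in C: save(C[n],n+"1.png",s=1.5)
spec=dict(jar=(.092,.028,(.5875,.1254)),cup=(.072,.035,(.4264,.281)),crock=(.084,.043,(.598,-.1237)),bowl=(.052,.051,(.42,-.2306)))
for n in C:
  Q=cloud(C[n]).reshape(-1,3);Q=Q[~np.isnan(Q[:,0])]
  for k,(z,r,c) in spec.items():
    d=np.hypot(Q[:,0]-c[0],Q[:,1]-c[1]);T=Q[(abs(Q[:,2]-z)<.006)&(d<r+.01)]
    hull=cv2.convexHull(T[:,:2].astype(np.float32))[:,0]
    f=least_squares(lambda p:np.hypot(hull[:,0]-p[0],hull[:,1]-p[1])-p[2],[*c,r],loss='soft_l1',f_scale=.001).x
    I=T[np.hypot(T[:,0]-f[0],T[:,1]-f[1])<r-.004]; A=np.c_[I[:,:2]-c,np.ones(len(I))]
    m=abs(I[:,2]-np.median(I[:,2]))<.003
    s=np.linalg.lstsq(A[m],I[m,2],rcond=None)[0]
    print(n,k,f.round(4),"z",round(s[2],4),"expect",z,"tilt deg",np.degrees(s[:2]).round(1))
E
```

```text
scene jar [0.5886 0.1246 0.0287] z 0.0915 expect 0.092 tilt deg [-1.8  0.7]
scene cup [0.4264 0.2807 0.0345] z 0.0725 expect 0.072 tilt deg [-0.1 -0.1]
scene crock [ 0.594  -0.1246  0.04  ] z 0.0841 expect 0.084 tilt deg [0.3 0.3]
scene bowl [ 0.4189 -0.2299  0.0501] z 0.0514 expect 0.052 tilt deg [0.1 0.3]
top jar [0.588  0.125  0.0269] z 0.0912 expect 0.092 tilt deg [0.2 0.4]
top cup [0.4274 0.2805 0.0341] z 0.0711 expect 0.072 tilt deg [-0.6  0.6]
top crock [ 0.5985 -0.1236  0.0422] z 0.0829 expect 0.084 tilt deg [-0.  -0.4]
top bowl [ 0.4203 -0.2307  0.0499] z 0.0506 expect 0.052 tilt deg [-0.2 -0. ]
```

View pics/scene1.png

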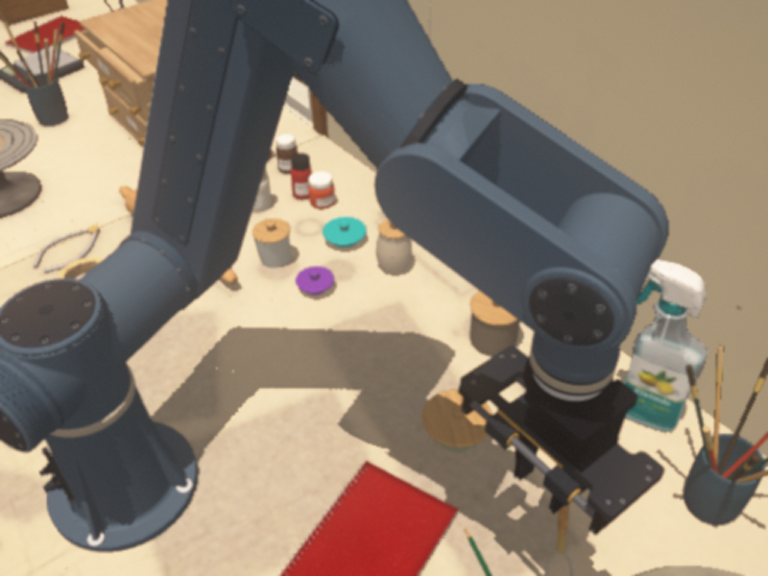

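The picture shows wooden lids on the cup (272,235), jar (393,235), crock (495,310) and bowl (453,418). All four sit at their home heights and level in the top-camera depth, and the decoys haven't moved.

```bash
python3 -c "
from rig import robot;print(robot.hand_in())"
```

```text
the job is handed in; nothing more can be done
None
```

All four lids are on their own pots, measured level and fully down on the rims, and the job is handed in at about 31 s of the 120 s allowed; the pots stayed where they were and the arm never went near the orange pot or the rib.

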